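# Set a blank to the length stop of a saw board

### The arm

A 6-joint arm with a two-finger parallel gripper is mounted at the origin on the work surface. World frame = base frame: x ahead of the robot, y to its left, z up, the work surface at z = 0. Lengths are in m, angles in rad, forces in N, time in s.
With the tool pointing down it reaches from about 0.3 to 0.875 m from the base axis. Payload 4.2 kg.
Tool frame: the origin (TCP) lies at the very end of the fingers, on their centre line; the grasp point (between the pads) lies 19 mm behind it; z points along the fingers, y is the line along which they close (so a half turn about z gives the same grasp; the last joint's range is limited). The gripper opens to 85 mm and grips with 20 to 120 N. Pads are 22 mm wide; open, the fingers measure 114 mm over their backs; the gripper's body (76 mm by 85 mm) begins 54 mm behind the grasp point. The pads swing forward as they close: fully open they stand 13 mm farther back than shut.
Start: joints at [1.268, 0.32, 1.565, -0, 1.257, -0.02], TCP at [0.16, 0.552, 0.231] pointing down, gripper open.
Joint ranges: [-3.11, 3.11], [-0.84, 2.01], [0.21, 2.61], [-1.34, 4.49], [0.05, 2.63], [-2.56, 2.56]. Speed limits (rad/s): [2.57, 2.57, 3.14, 3.14, 3.14, 3.14].

### API

Orientations are given as a unit quaternion [x, y, z, w].
In Python, from workcell import env, optics gives the robot as it stands.
- The arm moves only by the tool send_rows, never from a script. Its argument "plan" is a list that holds one entry, the list of rows, each a list of 7 numbers: the opening, from -1 (shut) to 1 (fully open), then the shift along the tool's x, y, z in parts of the range, where 1.0 means 1 m, then the turn, a rotation vector about the tool's x, y, z in shares of 360 degrees (1.0 is 360 degrees). A call has 1 to 10 rows; each row is the pose to reach, as a shift and turn from the pose commanded when the call began, along the tool's axes at that moment; what a row does not reach only later rows make up. A row lasts 1/10 s, in which the tool goes at most 50 mm and 8.59 degrees, less where a joint would pass 70% of its speed; a pose out of reach is approached as far as the arm can. No shift or turn number may pass 1 either way. A call with a gripper value outside its range is refused whole. The fingers move at their own pace and stop on an object; the grip force is fixed at half the most. Time passes only in rows, so rows that repeat a pose let the fingers close. It gives the time, the measured TCP pose, the force, the opening and the grip force at its end, in the units of the state.
- env.state(): the state, without advancing time (a new reading comes with each control period).
- optics.read_camera(name): name is "scene" or "side" or "wrist"; returns a dict with "pixels" (400x640x3 uint8, red, green, blue), "z_map" (400x640 float32, m along the optical axis (not along the pixel's ray), 0 where there is no reading), "fx", "fy", "cx", "cy" (pixels), "dist_coeffs" ([k1, k2, p1, p2, k3] as OpenCV has them; the pictures are not rectified), "R" (3x3) and "t" (3): a world point X has camera coordinates R X + t; the wrist camera has in their place "mount" (4x4, takes a point from camera to tool coordinates, whose origin is the TCP and whose axes are the flange's). Camera axes: x right, y down, z forward; pixel columns grow to the right and rows downward; lengths in m; the calibration is good to about 2 mm. A picture is of the moment at which its call begins: read the wrist's pose just before it.
- env.close_job(): hands the job in; it is judged then, once.
The state is a dict: "time": time; "joint_pos": joint angles; "dq": joint speeds; "effort": joint torques, N m; "tcp_pos": TCP position; "eef_rot": TCP orientation; "wrist_force": force on the tool from outside, world axes, zero at the start; "moment": the same for the moment, N m; "width": finger opening in m; "gripper_force": force on a finger pad.
Only numpy, scipy, OpenCV 4.12 (cv2) and the standard library are available. Lean on these libraries where they do the work, as an engineer would, in place of code of your own. Each camera call takes 0.05 s, during which the arm holds its last target. There are 200 camera calls.

### The job

On the saw board, flip down the length stop that is farther from the saw kerf by pushing its arm over from behind with a fingertip, and leave the other stop up. Then push the wooden blank back square against the fence and along it until its end butts against the stop that is down, ready to be sawn. Only push: do not grip, lift or tip the blank, and do not disturb the offcut, mallet, saw or bottle.

Things in the scene. Friction and masses are not known exactly. Their poses are not given: they have to be found in the camera images.
- saw_board: fixed plywood saw board, top at z 18 mm. Origin at bench height; base x -190 to +130 mm, y -330 to +330 mm. Along its far side a straight fence of wood and aluminium, as long as the base: front face (towards the robot) at x +90 mm, 28 mm thick, top at z 78 mm. Both stops are on the -y side of the saw kerf
- kerf (a point): where the saw kerf, a 3 mm dark slot across the base and through the fence, meets the fence's front face: saw board x +90, y +40 mm, z 18 mm
- stop_a: carriage of one of two identical aluminium flip stops on the fence (either can be the farther: compare). Axes parallel to the saw board's. Origin on the fence top (z 78 mm) above its front face, mid-carriage. Carriage 60 mm long in y, plate 8 mm thick at x 0 to +31 mm; black knob 22 mm across at x +14, y -18 mm, top 32 mm up. The arm lies at y +5 to +23 mm; its +y side is the face to butt against
- stop_a_pin (a point): hinge pin of this stop's arm, parallel to y, 15 mm in front of the fence face, 20 mm above the fence top (z 98 mm), 14 mm to +y of the carriage's origin, between two cheeks 29 mm wide over all that reach 9 mm above the pin. Mid-width of the arm
- stop_a_arm (a joint): arm angle (rad). 0 = down, hanging in front of the fence face; grows as it swings out towards the robot and up; 3.14 = straight up; 3.67 = parked, leaning back 30 degrees against its rest. Arm 90 g, hinge almost free and softly damped: past straight up it falls by itself, all the way down in about 1 s. About 1 N high on its back pushes it over
- stop_a_tip (a point): middle of the free end of this arm: a bar 26 mm deep, 18 mm wide in y, 74 mm long from pin to tip. Down, the tip is 6 mm above the base; parked, it is 64 mm above and 37 mm behind (+x) the pin
- stop_b: carriage of one of two identical aluminium flip stops on the fence (either can be the farther: compare). Axes parallel to the saw board's. Origin on the fence top (z 78 mm) above its front face, mid-carriage. Carriage 60 mm long in y, plate 8 mm thick at x 0 to +31 mm; black knob 22 mm across at x +14, y -18 mm, top 32 mm up. The arm lies at y +5 to +23 mm; its +y side is the face to butt against
- stop_b_pin (a point): hinge pin of this stop's arm, parallel to y, 15 mm in front of the fence face, 20 mm above the fence top (z 98 mm), 14 mm to +y of the carriage's origin, between two cheeks 29 mm wide over all that reach 9 mm above the pin. Mid-width of the arm
- stop_b_arm (a joint): arm angle (rad). 0 = down, hanging in front of the fence face; grows as it swings out towards the robot and up; 3.14 = straight up; 3.67 = parked, leaning back 30 degrees against its rest. Arm 90 g, hinge almost free and softly damped: past straight up it falls by itself, all the way down in about 1 s. About 1 N high on its back pushes it over
- stop_b_tip (a point): middle of the free end of this arm: a bar 26 mm deep, 18 mm wide in y, 74 mm long from pin to tip. Down, the tip is 6 mm above the base; parked, it is 64 mm above and 37 mm behind (+x) the pin
- blank: loose hardwood blank, 60 mm (its x) by 260 mm (its y) by 36 mm high, about 0.33 kg, lying flat on the saw board, a little askew; origin at the centre of its underside; its +y end lies away from the stops. It slides under a push of 1 to 4 N. Seated, its centre is 30 mm in front of the fence face
- blank_end (a point): centre of the blank's -y end face, the end that goes against the stop
- offcut: bystander: wooden offcut 45 by 45 by 70 mm standing on the saw board near its front edge; origin at its underside
- mallet: bystander: wooden mallet lying on the bench, head 65 by 130 by 60 mm, handle 210 mm; origin under its head
- pull_saw: bystander: pull saw lying on the bench beyond the fence, 500 mm long, 20 mm high; origin under the joint of handle and blade
- water: bystander: water bottle 66 mm across, 200 mm tall, standing on the bench; origin at its underside

How it is judged:
By the outcome, as a careful person would: the job done as asked, in the order asked, and still so for the second after the job is handed in, with the robot touching nothing.
It also fails if it takes over 64 s, if anything falls off the work surface, if the arm or the gripper's body presses on something with over 40 N, if the wrist force passes 120 N, or if a joint passes its speed limit or range.

## Working session

There is one attempt and no reset: what is moved stays moved. The work goes in short steps, Python scripts to look and compute and a tool call to move; the robot and the scene stay as the last step left them, time stands still between calls to the robot, and variables do not carry over. Pictures are saved under pics/ and viewed, at most 10 in all, crops included, and the job is handed in when it is done.

Besides the shell and the picture viewer there is one more tool, called after "Request:" by a JSON object that holds its "op" and its "data". send_rows: Moves the arm, as the interface text tells. Its arguments: {"type":"object","properties":{"plan":{"type":"array"}},"required":["plan"]}

```bash
mkdir -p pics; cat > h.py <<'E'
import numpy as np, cv2
from workcell import env, optics
def snap(n,f):
    s=env.state(); c=optics.read_camera(n)
    np.savez('pics/'+f+'.npz',**{k:np.array(v) for k,v in c.items()},tcp=s['tcp_pos'],rot=s['eef_rot'])
    cv2.imwrite('pics/'+f+'.png',c['pixels'][:,:,::-1]); return c
def load(f): return dict(np.load('pics/'+f+'.npz'))
def K(c): return np.array([[c['fx'],0,c['cx']],[0,c['fy'],c['cy']],[0,0,1]],float)
def ext(c):
    if 'R' in c: return c['R'],c['t']
    from scipy.spatial.transform import Rotation as Ro
    T=np.eye(4);T[:3,:3]=Ro.from_quat(c['rot']).as_matrix();T[:3,3]=c['tcp']
    M=np.linalg.inv(T@c['mount']); return M[:3,:3],M[:3,3]
def rays(c,uv):
    R,t=ext(c); n=cv2.undistortPoints(np.array(uv,float).reshape(-1,1,2),K(c),c['dist_coeffs'].astype(float))[:,0]
    return -R.T@t, np.c_[n,np.ones(len(n))]@R
def onz(c,uv,z):
    o,d=rays(c,uv); z=np.broadcast_to(z,len(d)); return o+d*((z-o[2])/d[:,2])[:,None]
def depth(c,uv):
    o,d=rays(c,uv); return o+d*np.array([c['z_map'][int(round(v)),int(round(u))] for u,v in uv])[:,None]
def proj(c,P):
    R,t=ext(c); return cv2.projectPoints(np.array(P,float).reshape(-1,1,3),cv2.Rodrigues(R)[0],t,K(c),c['dist_coeffs'].astype(float))[0][:,0]
E
python3 - <<'E'
from h import *
for n in('scene','side','wrist'): snap(n,n+'0')
for n in('scene0','side0'):
    c=load(n);R,t=ext(c);print(n,-R.T@t,R[2])
print(env.state())
E
```

```text
scene0 [ 1.03037919 -0.80724079  1.41246826] [-0.30546921  0.4758348  -0.8247847 ]
side0 [ 0.12004152 -1.2440089   0.8548149 ] [ 0.27208817  0.81831096 -0.50629557]
{'time': 0.15, 'joint_pos': array([ 1.26799724e+00,  3.20126256e-01,  1.56537097e+00, -2.97009138e-06,
        1.25740525e+00, -2.00083327e-02]), 'dq': array([ 0.00057259, -0.00241377, -0.00453539,  0.00016047,  0.00027714,
       -0.00200658]), 'effort': array([-5.06656197e-04, -4.15843606e+01, -2.34346426e+01, -1.09856587e-04,
        5.91730757e-03, -4.49241583e-06]), 'tcp_pos': array([0.16034642, 0.55182581, 0.23069701]), 'eef_rot': array([ 1.40924216e-01,  9.90020170e-01, -6.46624033e-04, -1.03852345e-04]), 'wrist_force': array([ 0.62105677, -0.02127654, -0.10885492]), 'moment': array([0.01932629, 0.04258114, 0.00555539]), 'gripper_force': 0.0, 'width': 0.0850912314343115}
```

View pics/scene0.png

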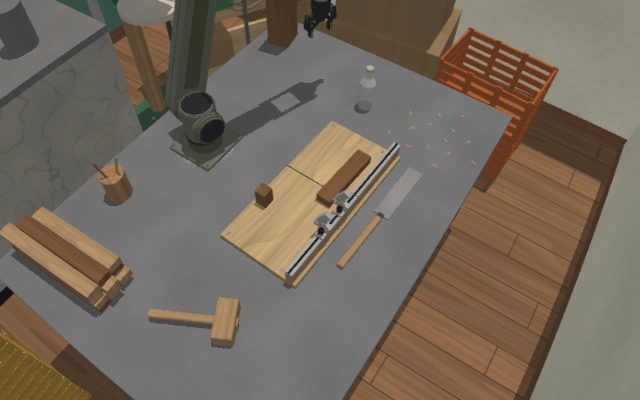

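View pics/side0.png

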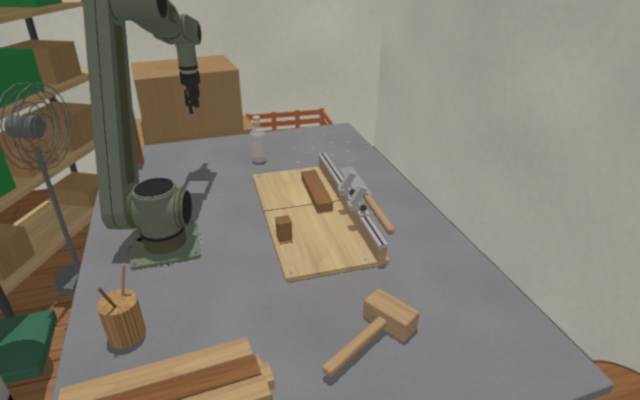

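The scene picture shows the board with corners near (333,122), (223,235) and (292,284). Both stops are up, near (323,222) and (342,200), the blank is at about (343,176), the offcut at (263,194), the bottle at (367,90) and the saw behind the fence. The side picture agrees: stops near (352,185), blank near (316,190). Next I'll enlarge crops.

```bash
python3 - <<'E'
from h import *
a=cv2.imread('pics/scene0.png')[115:290,215:410]; b=cv2.imread('pics/side0.png')[145:285,245:405]
cv2.imwrite('pics/sc.png',cv2.resize(a,None,fx=4*.85,fy=4*.85,interpolation=cv2.INTER_CUBIC))
cv2.imwrite('pics/sd.png',cv2.resize(b,None,fx=4,fy=4,interpolation=cv2.INTER_CUBIC))
E
```

```text
(no output)
```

View pics/sc.png

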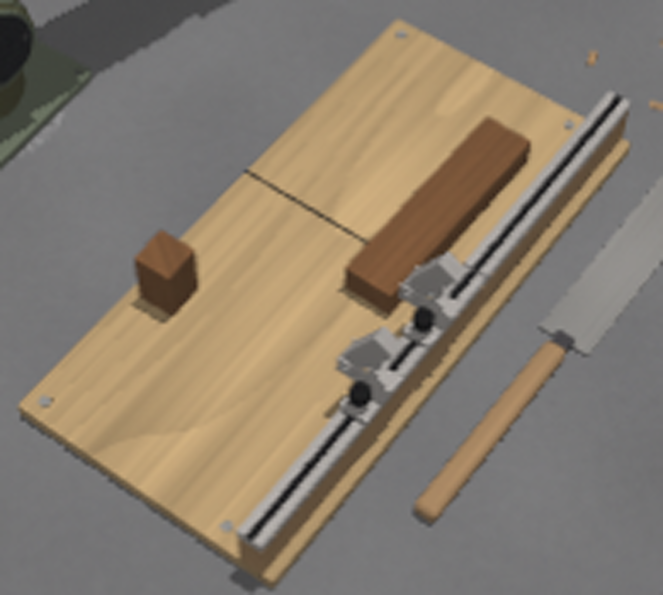

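View pics/sd.png

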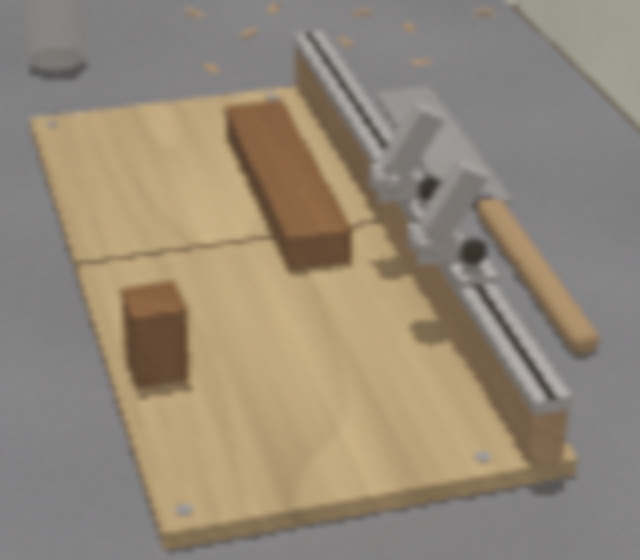

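The crops show both stops parked up. In the scene crop the knobs are at (424,315) and (360,390); the latter is farther from the kerf. The kerf runs from (245,170) to (365,240) and the blank's top corners are (490,118), (528,145), (392,290) and (347,267).

```bash
cat > fit.py <<'E'
from h import *
from scipy.optimize import least_squares
sc,sd=load('scene0'),load('side0')
S=lambda p:np.array(p)/3.4+[215,115]; D=lambda p:np.array(p)/4+[245,145]
def W(p,P):
    c,s=np.cos(p[2]),np.sin(p[2]); P=np.array(P,float); return np.c_[P[:,0]*c-P[:,1]*s+p[0],P[:,0]*s+P[:,1]*c+p[1],P[:,2]]
def fit(obs,p0):
    f=lambda p:np.concatenate([(proj(c,W(p,P))-uv).ravel() for c,P,uv in obs])
    r=least_squares(f,p0,loss='soft_l1'); print(r.x,np.round(f(r.x),1)); return r.x
B=fit([(sc,[[-.19,.33,.018],[-.19,-.33,.018],[.13,-.33,.018],[.13,.33,.018],[-.19,.04,.018]],S([[397,18],[20,407],[272,581],[628,142],[245,170]])),
 (sd,[[-.19,.33,.018],[-.19,-.33,.018],[.13,-.33,.018],[-.19,.04,.018]],D([[32,118],[165,535],[575,457],[78,262]]))],[.6,0,0])
h=.054
L=fit([(sc,[[-.03,.13,h],[.03,.13,h],[.03,-.13,h],[-.03,-.13,h]],S([[490,118],[528,145],[392,290],[347,267]])),
 (sd,[[-.03,.13,h],[.03,.13,h],[.03,-.13,h],[-.03,-.13,h]],D([[228,107],[283,100],[349,232],[290,238]]))],[.65,.1,0])
R=lambda a:np.array([[np.cos(a),-np.sin(a)],[np.sin(a),np.cos(a)]])
tob=lambda X:(np.asarray(X)[:,:2]-B[:2])@R(B[2])
print('blank in board',tob([L[:2]]),np.degrees(L[2]-B[2]), 'corners',tob(W(L,[[.03,-.13,h],[-.03,-.13,h],[.03,.13,h],[-.03,.13,h]])))
for c,u in((sc,S([[424,311],[360,386]])),(sd,D([[430,185],[474,247]]))):
    print('knob',tob(onz(c,u,.108)))
print('depth scene',depth(sc,S([[440,190],[160,560],[300,300]]))[:,2])
E
python3 fit.py
```

```text
[ 0.52587827  0.028148   -0.03388739] [-0.  -0.4 -1.1 -0.6  0.3  0.5  1.2  0.1  0.1  0.2 -0.7 -0.2 -0.3 -0.4
  1.4  0.1 -0.4  0.6]
[ 0.54976736  0.13394097 -0.06543266] [-0.5 -0.6  1.7 -0.8 -0.6  2.2 -1.2  0.1 -0.4 -0.7  0.6 -0.5  1.5 -0.7
 -0.5 -0.1]
blank in board [[0.02029101 0.10654162]] -1.8074108475979962 corners [[ 0.04617588 -0.02433991]
 [-0.01379427 -0.02244751]
 [ 0.05437629  0.23553074]
 [-0.00559386  0.23742314]]
knob [[ 0.10077733 -0.04920534]
 [ 0.10033405 -0.15454629]]
knob [[ 0.1018198  -0.05665782]
 [ 0.10264635 -0.1607847 ]]
depth scene [ 0.0532996  -0.00108636  0.01991724]
```

```bash
cat > mv.py <<'E'
from h import *
from scipy.spatial.transform import Rotation as Ro
B=np.array([.5259,.0281,-.0339])
def bw(x,y): c,s=np.cos(B[2]),np.sin(B[2]); return np.array([x*c-y*s+B[0],x*s+y*c+B[1]])
def plan(*pts,yaw=0):
    "board targets (x,y,z) -> tool-frame shifts & turn; yaw deg of tool y rel. to board y"
    s=env.state(); T=Ro.from_quat(s['eef_rot']); a=B[2]+np.radians(yaw)
    G=Ro.from_matrix(np.array([[-np.cos(a),-np.sin(a),0],[-np.sin(a),np.cos(a),0],[0,0,-1]]))
    print('turn',np.round((T.inv()*G).as_rotvec(degrees=True),2))
    for p in pts: print(p,np.round(T.inv().apply(np.r_[bw(p[0],p[1]),p[2]]-s['tcp_pos']),4))
def where():
    s=env.state(); c,S=np.cos(B[2]),np.sin(B[2]); d=s['tcp_pos'][:2]-B[:2]
    print('t',s['time'],'board',d[0]*c+d[1]*S,-d[0]*S+d[1]*c,s['tcp_pos'][2],'F',s['wrist_force'],s['width'])
E
python3 - <<'E'
from mv import *
plan((-.02,-.05,.33),(.155,-.126,.26))
sc=load('scene0');print('bottle',onz(sc,[[365,106]],0.0), 'top',onz(sc,[[370,68]],.2))
c=load('wrist0');print(c['mount'])
E
```

```text
turn [-7.000e-02 -1.000e-02 -1.426e+01]
(-0.02, -0.05, 0.33) [-0.4901 -0.4544 -0.0987]
(0.155, -0.126, 0.26) [-0.6784 -0.4849 -0.0287]
bottle [[0.40853718 0.52657233 0.        ]] top [[0.40701732 0.52820179 0.2       ]]
[[-3.54057012e-05 -9.56111474e-01 -2.93003155e-01  7.49842523e-02]
 [ 9.99999944e-01 -1.31544495e-04  3.08411361e-04 -5.52221755e-04]
 [-3.33418593e-04 -2.93003128e-01  9.56111424e-01 -1.42662579e-01]
 [ 0.00000000e+00  0.00000000e+00  0.00000000e+00  1.00000000e+00]]
```

The rows are not in the units I measure in: turns go in shares of 360 degrees. I convert before sending: -14.2 degrees is -0.0394.

Request:
{"op": "send_rows", "data": {"plan": [[[-1,-0.03,-0.03,-0.03,0,0,0],[-1,-0.06,-0.055,-0.06,0,0,-0.0083],[-1,-0.09,-0.085,-0.1,0,0,-0.0167],[-1,-0.12,-0.11,-0.1,0,0,-0.025],[-1,-0.15,-0.14,-0.1,0,0,-0.0333],[-1,-0.18,-0.17,-0.1,0,0,-0.0394],[-1,-0.21,-0.195,-0.1,0,0,-0.0394],[-1,-0.24,-0.22,-0.1,0,0,-0.0394],[-1,-0.27,-0.25,-0.1,0,0,-0.0394],[-1,-0.3,-0.278,-0.1,0,0,-0.0394]]]}}

```text
time: 1.15
tcp_pos: [0.3713, 0.1998, 0.3312]
eef_rot: [0.017, 1.0, 0.0, -0.0]
wrist_force: [-0.2, 0.4, -0.9]
width: 0.0002
gripper_force: 0.0
```

```bash
python3 - <<'E'
from mv import *
where();plan((-.02,-.05,.33))
E
```

```text
t 1.15 board -0.1603525313776262 0.16638317850469542 0.331215734195177 F [-0.24519525  0.44724017 -0.8749638 ] 0.00018632015089307908
turn [ 0.   -0.   -0.05]
(-0.02, -0.05, 0.33) [-0.1405 -0.2163  0.0012]
```

Request:
{"op": "send_rows", "data": {"plan": [[[-1,-0.02,-0.035,0,0,0,0],[-1,-0.045,-0.07,0,0,0,0],[-1,-0.07,-0.105,0,0,0,0],[-1,-0.095,-0.145,0,0,0,0],[-1,-0.12,-0.18,0,0,0,0],[-1,-0.14,-0.216,0,0,0,0],[-1,-0.14,-0.216,0,0,0,0],[-1,-0.14,-0.216,0,0,0,0]]]}}

```text
time: 1.95
tcp_pos: [0.5032, -0.0197, 0.3307]
eef_rot: [0.018, 1.0, 0.0, -0.001]
wrist_force: [-0.2, -0.4, 0.3]
width: -0.0001
gripper_force: 0.0
```

```bash
python3 - <<'E'
from mv import *
where();snap('wrist','w1')
E
```

```text
t 1.95 board -0.021092093605531104 -0.04856029224565472 0.330676470519059 F [-0.23757261 -0.35523331  0.2604115 ] -9.083193120850184e-05
```

View pics/w1.png

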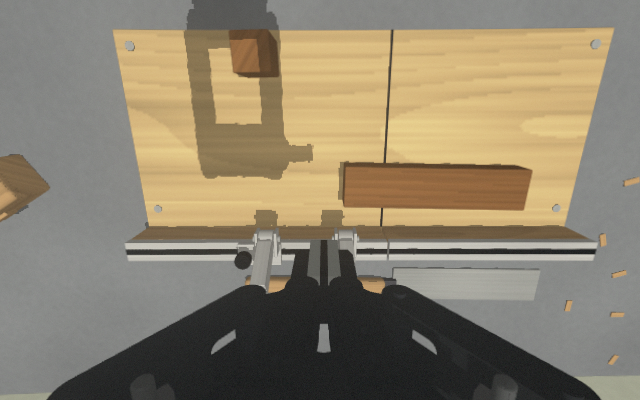

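The wrist view (image right is +y, down is +x) shows the far stop's cheeks near (268,234) and the near stop's near (344,234). The kerf meets the fence at (382,226), and the blank's top corners are about (344,165), (531,169), (526,210) and (343,206).

```bash
python3 - <<'E'
from mv import *
from fit import W,fit
c=load('w1'); h=.054
tob=lambda X:(np.asarray(X)[:,:2]-B[:2])@np.array([[np.cos(B[2]),-np.sin(B[2])],[np.sin(B[2]),np.cos(B[2])]])
print('--')
B2=fit([(c,[[-.19,-.33,.018],[-.19,.33,.018],[-.19,.04,.018],[.09,.04,.018]],[[114,30],[614,28],[392,30],[382,226]])],B)
print('fence top front',tob(onz(c,[[128,243],[596,241]],.078)))
L=fit([(c,[[-.03,.13,h],[.03,.13,h],[.03,-.13,h],[-.03,-.13,h]],[[531,169],[526,210],[343,206],[344,165]])],[.55,.13,-.06])
print('blank',tob(W(L,[[0,0,h],[.03,-.13,h],[-.03,-.13,h],[.03,.13,h]])),np.degrees(L[2]-B[2]))
print('cheek edges far,near',tob(onz(c,[[253,234],[284,234],[331,234],[357,234]],.107)))
print('tip far edges',tob(onz(c,[[250,288],[270,288]],.16)),'knob',tob(onz(c,[[243,261]],.11)))
E
```

```text
[ 0.52587827  0.028148   -0.03388739] [-0.  -0.4 -1.1 -0.6  0.3  0.5  1.2  0.1  0.1  0.2 -0.7 -0.2 -0.3 -0.4
  1.4  0.1 -0.4  0.6]
[ 0.54976736  0.13394097 -0.06543266] [-0.5 -0.6  1.7 -0.8 -0.6  2.2 -1.2  0.1 -0.4 -0.7  0.6 -0.5  1.5 -0.7
 -0.5 -0.1]
blank in board [[0.02029101 0.10654162]] -1.8074108475979962 corners [[ 0.04617588 -0.02433991]
 [-0.01379427 -0.02244751]
 [ 0.05437629  0.23553074]
 [-0.00559386  0.23742314]]
knob [[ 0.10077733 -0.04920534]
 [ 0.10033405 -0.15454629]]
knob [[ 0.1018198  -0.05665782]
 [ 0.10264635 -0.1607847 ]]
depth scene [ 0.0532996  -0.00108636  0.01991724]
--
[ 0.52664413  0.03149301 -0.03445911] [-2.1  0.   1.5 -0.5  0.6  0.5 -0.7  0.7]
fence top front [[ 0.08906851 -0.3227667 ]
 [ 0.08788982  0.32994684]]
[ 0.5466742   0.13692588 -0.05844325] [ 1.7 -0.2 -2.6 -0.1 -0.4  0.2  0.4  0.1]
blank [[ 0.01707377  0.10946747]
 [ 0.04387443 -0.02122961]
 [-0.0161075  -0.01975716]
 [ 0.05025504  0.23869209]] -1.4062243887927255
cheek edges far,near [[ 0.06371226 -0.14021591]
 [ 0.06388258 -0.10012904]
 [ 0.06410776 -0.03924359]
 [ 0.06421497 -0.00555433]]
tip far edges [[ 0.10904688 -0.13520253]
 [ 0.10918851 -0.11182575]] knob [[ 0.10092151 -0.15528717]]
```

Request:
{"op": "send_rows", "data": {"plan": [[[-1,-0.035,-0.015,0,0,0,0],[-1,-0.07,-0.03,0,0,0,0],[-1,-0.105,-0.045,0,0,0,0],[-1,-0.14,-0.06,0.02,0,0,0],[-1,-0.181,-0.0755,0.05,0,0,0],[-1,-0.181,-0.0755,0.09,0,0,0],[-1,-0.181,-0.0755,0.13,0,0,0],[-1,-0.181,-0.0755,0.16,0,0,0],[-1,-0.181,-0.0755,0.187,0,0,0],[-1,-0.181,-0.0755,0.187,0,0,0]]]}}

```text
time: 3.0
tcp_pos: [0.6786, -0.0986, 0.14]
eef_rot: [0.016, 1.0, 0.001, -0.005]
wrist_force: [-0.2, -0.3, -0.8]
width: -0.0001
gripper_force: 0.0
```

```bash
python3 - <<'E'
from mv import *
where()
E
```

```text
t 3.0 board 0.15693596870713916 -0.12143678793761578 0.14004138200327063 F [-0.15289954 -0.28914933 -0.75010618] -5.45339482044453e-05
```

Request:
{"op": "send_rows", "data": {"plan": [[[-1,0.01,0,0,0,0,0],[-1,0.02,0,0,0,0,0],[-1,0.028,0,0,0,0,0],[-1,0.036,0,0,0,0,0],[-1,0.044,0,0,0,0,0],[-1,0.052,0,0,0,0,0],[-1,0.06,0,0,0,0,0],[-1,0.067,0,0,0,0,0],[-1,0.074,0,0,0,0,0],[-1,0.08,0,0,0,0,0]]]}}

```text
time: 4.0
tcp_pos: [0.6009, -0.0982, 0.1442]
eef_rot: [0.017, 1.0, 0.0, -0.0]
wrist_force: [-0.5, -0.0, -1.5]
width: -0.0006
gripper_force: 0.0
```

Request:
{"op": "send_rows", "data": {"plan": [[[-1,0,0,0,0,0,0],[-1,0,0,-0.03,0,0,0],[-1,0,0,-0.07,0,0,0],[-1,0,0,-0.11,0,0,0],[-1,0,0,-0.15,0,0,0],[-1,0.035,0,-0.19,0,0,0],[-1,0.07,0,-0.19,0,0,0],[-1,0.1,0.03,-0.19,0,0,0],[-1,0.1,0.07,-0.19,0,0,0],[-1,0.1,0.07,-0.19,0,0,0]]]}}

```text
time: 5.0
tcp_pos: [0.5036, -0.0216, 0.335]
eef_rot: [0.016, 1.0, 0.001, 0.001]
wrist_force: [0.5, -0.7, -0.2]
width: -0.0002
gripper_force: 0.0
```

```bash
python3 - <<'E'
from mv import *
where();snap('wrist','w2');snap('side','side2');snap('scene','scene2')
E
```

```text
t 5.0 board -0.020652564965353837 -0.050427695488917436 0.33504381690134194 F [ 0.51559542 -0.65169004 -0.18537066] -0.00018767865796462876
```

View pics/w2.png

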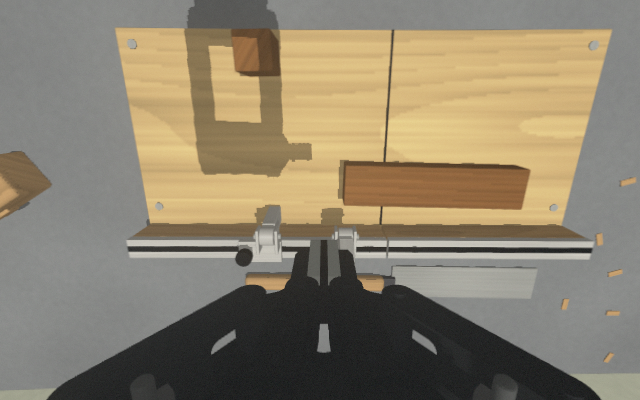

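The far arm now hangs down in front of the fence at (270,215). The near one is still up and nothing else has moved. Next I'll open the fingers and lower them in front of the blank.

Request:
{"op": "send_rows", "data": {"plan": [[[0,0.01,0.035,0.02,0,0,0],[1,0.02,0.075,0.05,0,0,0],[1,0.035,0.115,0.09,0,0,0],[1,0.045,0.155,0.13,0,0,0],[1,0.045,0.155,0.17,0,0,0],[1,0.045,0.155,0.21,0,0,0],[1,0.045,0.155,0.25,0,0,0],[1,0.045,0.155,0.28,0,0,0],[1,0.045,0.155,0.305,0,0,0],[1,0.045,0.155,0.305,0,0,0]]]}}

```text
time: 6.15
tcp_pos: [0.4628, 0.1302, 0.0262]
eef_rot: [0.018, 1.0, -0.001, -0.004]
wrist_force: [-0.3, -0.3, 0.6]
width: 0.0856
gripper_force: 0.0
```

```bash
python3 - <<'E'
from mv import *
where();plan((.010,.105,.024),(.019,.105,.024))
E
```

```text
t 6.15 board -0.06649256855429654 0.09992752878487188 0.02615672448163597 F [-0.32637141 -0.27709522  0.58427946] 0.08558263475613304
turn [-0.13 -0.42 -0.13]
(0.01, 0.105, 0.024) [-0.0765  0.0053  0.0016]
(0.019, 0.105, 0.024) [-0.0855  0.0053  0.0015]
```

Request:
{"op": "send_rows", "data": {"plan": [[[1,-0.012,0,0,0,0,0],[1,-0.024,0,0,0,0,0],[1,-0.034,0,0,0,0,0],[1,-0.041,0,0,0,0,0],[1,-0.046,0,0,0,0,0],[1,-0.051,0,0,0,0,0],[1,-0.056,0,0,0,0,0],[1,-0.061,0,0,0,0,0],[1,-0.066,0,0,0,0,0],[1,-0.071,0,0,0,0,0]]]}}

```text
time: 7.15
tcp_pos: [0.5358, 0.1293, 0.0293]
eef_rot: [0.017, 1.0, 0.0, -0.0]
wrist_force: [-4.0, -0.8, 2.2]
width: 0.0856
gripper_force: 1.8
```

Request:
{"op": "send_rows", "data": {"plan": [[[1,-0.003,0,0,0,0,0],[1,-0.006,0,0,0,0,0],[1,-0.008,0,0,0,0,0],[1,-0.008,0,0,0,0,0]]]}}

```text
time: 7.55
tcp_pos: [0.5442, 0.1289, 0.0293]
eef_rot: [0.017, 1.0, 0.0, 0.001]
wrist_force: [-0.9, 0.2, 0.7]
width: 0.0854
gripper_force: 0.7
```

```bash
python3 - <<'E'
from mv import *
where()
E
```

```text
t 7.55 board 0.014862976471109308 0.10141159815721315 0.02925282522342637 F [-0.88607031  0.1757182   0.71045447] 0.08540960922950198
```

Request:
{"op": "send_rows", "data": {"plan": [[[1,-0.002,0,0,0,0,0],[1,-0.004,0,0,0,0,0],[1,-0.005,0,0,0,0,0],[1,-0.005,0,0,0,0,0]]]}}

```text
time: 7.95
tcp_pos: [0.5478, 0.1288, 0.0292]
eef_rot: [0.018, 1.0, 0.0, -0.001]
wrist_force: [-4.6, 0.1, 2.8]
width: 0.0852
gripper_force: 2.4
```

Request:
{"op": "send_rows", "data": {"plan": [[[1,-0.001,0,0,0,0,0],[1,-0.002,0,0,0,0,0],[1,-0.002,0,0,0,0,0]]]}}

```text
time: 8.25
tcp_pos: [0.5478, 0.1288, 0.0292]
eef_rot: [0.018, 1.0, -0.0, -0.003]
wrist_force: [-9.5, 1.8, 7.3]
width: 0.0852
gripper_force: 4.8
```

```bash
python3 - <<'E'
from mv import *
where(); snap('wrist','w3')
E
```

```text
t 8.25 board 0.018436947482760358 0.10135143143806019 0.029175239848411923 F [-9.46196505  1.7708018   7.34096162] 0.08523250350017614
```

View pics/w3.png

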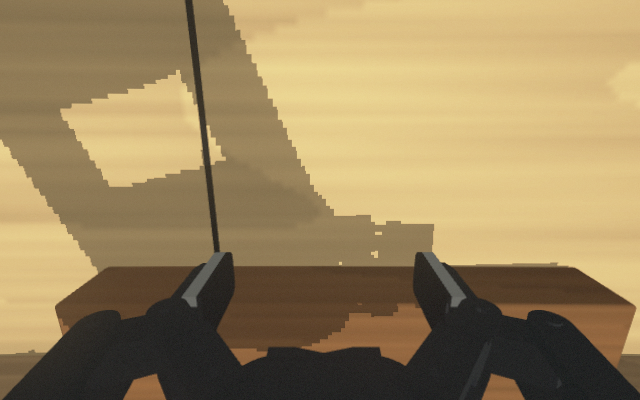

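Contact force rises while x stands at +18.4 mm, so the blank is against the fence. The wrist view shows both fingertips level along its front face. Next I'll back off and go round to the +y end.

Request:
{"op": "send_rows", "data": {"plan": [[[1,0.01,0,0,0,0,0],[1,0.025,0,-0.01,0,0,0],[1,0.025,0,-0.05,0,0,0],[-1,0.025,0.03,-0.09,0,0,0],[-1,0.01,0.07,-0.1,0,0,0],[-1,-0.01,0.11,-0.1,0,0,0],[-1,-0.03,0.15,-0.1,0,0,0],[-1,-0.043,0.19,-0.1,0,0,0],[-1,-0.043,0.19,-0.1,0,0,0],[-1,-0.043,0.19,-0.1,0,0,0]]]}}

```text
time: 9.3
tcp_pos: [0.6005, 0.3178, 0.1287]
eef_rot: [0.017, 1.0, -0.0, 0.001]
wrist_force: [-0.6, 0.1, 0.2]
width: 0.0003
gripper_force: 0.0
```

```bash
python3 - <<'E'
from mv import *
where();plan((.062,.285,.130)); snap('wrist','w4')
E
```

```text
t 9.3 board 0.06475899723165561 0.29201984444293105 0.12874217395739512 F [-0.61042806  0.09183403  0.20079845] 0.0003373077372469338
turn [-0.01  0.06  0.03]
(0.062, 0.285, 0.13) [ 0.0028 -0.007  -0.0013]
```

View pics/w4.png

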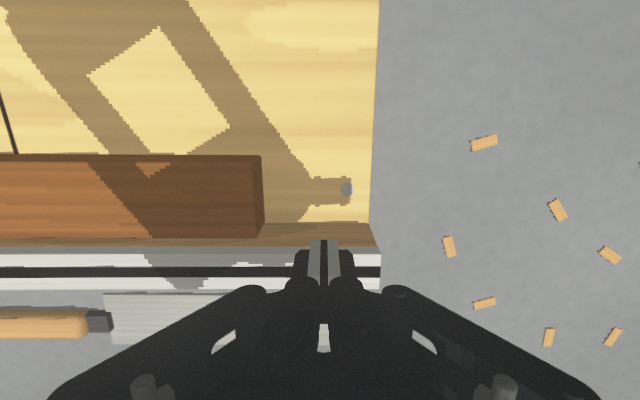

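The blank's +y end is visible at (263,195), lying along the fence. I'll descend beyond it and push in -y.

Request:
{"op": "send_rows", "data": {"plan": [[[-1,0.003,0,0.03,0,0,0],[-1,0.003,0,0.06,0,0,0],[-1,0.003,0,0.085,0,0,0],[-1,0.003,0,0.097,0,0,0],[-1,0.003,-0.01,0.097,0,0,0],[-1,0.003,-0.02,0.097,0,0,0],[-1,0.003,-0.026,0.097,0,0,0],[-1,0.003,-0.032,0.097,0,0,0],[-1,0.003,-0.038,0.097,0,0,0],[-1,0.003,-0.044,0.097,0,0,0]]]}}

```text
time: 10.35
tcp_pos: [0.5963, 0.2739, 0.0335]
eef_rot: [0.018, 1.0, 0.001, 0.001]
wrist_force: [-0.4, 5.1, 3.5]
width: -0.0
gripper_force: 2.1
```

Request:
{"op": "send_rows", "data": {"plan": [[[-1,0,-0.006,0,0,0,0],[-1,0,-0.012,0,0,0,0],[-1,0,-0.018,0,0,0,0],[-1,0,-0.024,0,0,0,0],[-1,0,-0.03,0,0,0,0],[-1,0,-0.036,0,0,0,0],[-1,0,-0.042,0,0,0,0],[-1,0,-0.048,0,0,0,0],[-1,0,-0.054,0,0,0,0],[-1,0,-0.06,0,0,0,0]]]}}

```text
time: 11.35
tcp_pos: [0.5934, 0.2127, 0.0323]
eef_rot: [0.018, 1.0, 0.0, -0.0]
wrist_force: [-0.1, 4.0, 2.1]
width: -0.0
gripper_force: 1.9
```

```bash
python3 - <<'E'
from mv import *
where()
E
```

```text
t 11.35 board 0.061233187994569345 0.1868040826975112 0.032292303430649955 F [-0.0588237   3.96957093  2.06745789] -3.47217514290856e-05
```

Request:
{"op": "send_rows", "data": {"plan": [[[-1,0,-0.005,0,0,0,0],[-1,0,-0.01,0,0,0,0],[-1,0,-0.014,0,0,0,0],[-1,0,-0.017,0,0,0,0],[-1,0,-0.02,0,0,0,0],[-1,0,-0.02,0,0,0,0]]]}}

```text
time: 11.95
tcp_pos: [0.5926, 0.1926, 0.0321]
eef_rot: [0.017, 1.0, -0.0, -0.0]
wrist_force: [0.4, -0.0, -0.2]
width: -0.0002
gripper_force: 0.7
```

Request:
{"op": "send_rows", "data": {"plan": [[[-1,0,-0.001,0,0,0,0],[-1,0,-0.002,0,0,0,0],[-1,0,-0.003,0,0,0,0],[-1,0,-0.004,0,0,0,0],[-1,0,-0.004,0,0,0,0]]]}}

```text
time: 12.45
tcp_pos: [0.5924, 0.189, 0.0321]
eef_rot: [0.017, 1.0, -0.0, -0.0]
wrist_force: [-1.1, 1.7, 1.2]
width: -0.0003
gripper_force: 0.9
```

```bash
python3 - <<'E'
from mv import *
where(); snap('side','side5')
E
```

```text
t 12.45 board 0.06103022290409006 0.1630216433720955 0.032086062432934694 F [-1.11592171  1.65024679  1.15766284] -0.0003151924213310072
```

Not at the stop yet; I'll continue slowly.

Request:
{"op": "send_rows", "data": {"plan": [[[-1,0,-0.001,0,0,0,0],[-1,0,-0.002,0,0,0,0],[-1,0,-0.003,0,0,0,0],[-1,0,-0.003,0,0,0,0]]]}}

```text
time: 12.9
tcp_pos: [0.5924, 0.1859, 0.0321]
eef_rot: [0.017, 1.0, -0.0, -0.0]
wrist_force: [0.6, 1.0, -0.6]
width: -0.0
gripper_force: 0.5
```

Request:
{"op": "send_rows", "data": {"plan": [[[-1,0,-0.001,0,0,0,0],[-1,0,-0.002,0,0,0,0],[-1,0,-0.003,0,0,0,0],[-1,0,-0.003,0,0,0,0]]]}}

```text
time: 13.3
tcp_pos: [0.5924, 0.1836, 0.0322]
eef_rot: [0.018, 1.0, 0.0, -0.0]
wrist_force: [-0.7, 4.0, -2.0]
width: -0.0002
gripper_force: 1.8
```

Request:
{"op": "send_rows", "data": {"plan": [[[-1,0,-0.001,0,0,0,0],[-1,0,-0.001,0,0,0,0],[-1,0,-0.001,0,0,0,0]]]}}

```text
time: 13.6
tcp_pos: [0.5925, 0.1835, 0.0324]
eef_rot: [0.018, 1.0, 0.001, 0.0]
wrist_force: [-0.7, 6.7, -1.6]
width: 0.0
gripper_force: 3.2
```

Request:
{"op": "send_rows", "data": {"plan": [[[-1,0,-0.001,0,0,0,0],[-1,0,-0.001,0,0,0,0],[-1,0,-0.001,0,0,0,0]]]}}

```text
time: 13.9
tcp_pos: [0.5926, 0.1834, 0.0325]
eef_rot: [0.018, 1.0, 0.002, 0.0]
wrist_force: [0.4, 8.7, -2.0]
width: -0.0002
gripper_force: 4.6
```

The force rises to 8.7 N with no further motion, so the blank is butted. I'll back off and look.

Request:
{"op": "send_rows", "data": {"plan": [[[-1,0,0.01,0,0,0,0],[-1,0,0.03,0,0,0,0],[-1,0,0.04,-0.04,0,0,0],[-1,0,0.03,-0.08,0,0,0],[-1,0.02,0,-0.12,0,0,0],[-1,0.04,-0.04,-0.16,0,0,0],[-1,0.06,-0.08,-0.2,0,0,0],[-1,0.08,-0.115,-0.24,0,0,0],[-1,0.09,-0.115,-0.24,0,0,0],[-1,0.09,-0.115,-0.24,0,0,0]]]}}

```text
time: 14.9
tcp_pos: [0.4978, 0.0671, 0.2764]
eef_rot: [0.019, 1.0, -0.001, 0.003]
wrist_force: [0.6, 0.6, -0.2]
width: -0.0
gripper_force: 0.0
```

Request:
{"op": "send_rows", "data": {"plan": [[[-1,0.02,-0.03,0,0,0,0],[-1,0.05,-0.05,0,0,0,0],[-1,0.05,-0.05,0,0,0,0],[-1,0.05,-0.05,0,0,0,0]]]}}

```text
time: 15.3
tcp_pos: [0.4468, 0.0212, 0.2721]
eef_rot: [0.018, 1.0, -0.0, 0.0]
wrist_force: [-0.2, 0.1, -0.2]
width: 0.0002
gripper_force: 0.0
```

```bash
python3 - <<'E'
from mv import *
where(); snap('wrist','w6'); snap('side','side6'); snap('scene','scene6')
a=cv2.imread('pics/w6.png')[120:290,190:530]; cv2.imwrite('pics/w6c.png',cv2.resize(a,None,fx=2.3,fy=2.3,interpolation=cv2.INTER_CUBIC))
E
```

```text
t 15.3 board -0.07882602543205451 -0.009583751472116167 0.27210313687426013 F [-0.20861641  0.1334569  -0.20212449] 0.00020766450513187766
```

View pics/w6c.png

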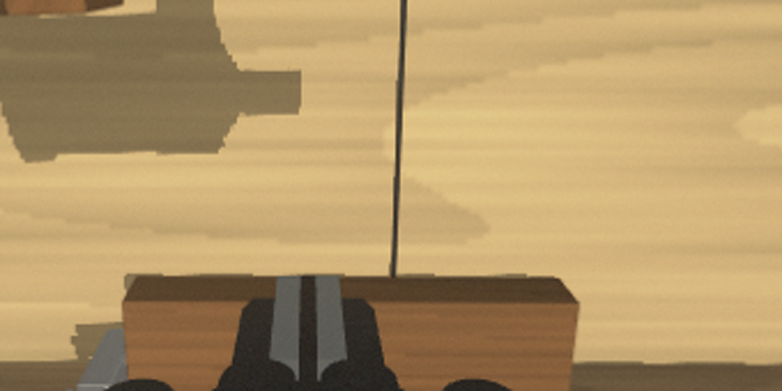

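```bash
python3 - <<'E'
from mv import *
c=load('w6')
hsv=cv2.cvtColor(c['pixels'],cv2.COLOR_RGB2HSV); g=cv2.cvtColor(c['pixels'],cv2.COLOR_RGB2GRAY).astype(float)
# top front edge: dark front face -> lit top ; sub-pixel by gradient centroid in rows 240..265
us=[u for u in list(range(248,285,3))+list(range(365,432,3))]
pts=[]
for u in us:
    d=np.clip(np.diff(g[243:262,u]),0,None); pts.append([u,243.5+(d*np.arange(len(d))).sum()/d.sum()])
X=onz(c,pts,.054); p=np.polyfit(X[:,1],X[:,0],1)
r=X[:,0]-np.polyval(p,X[:,1])
print('edge yaw deg',np.degrees(np.arctan(-p[0])),'board',np.degrees(B[2]),'res',r.std())
co,s=np.cos(B[2]),np.sin(B[2]); d=X[:,:2]-B[:2]; print('board x of edge',(d[:,0]*co+d[:,1]*s)[[0,-1]])
# kerf direction, same picture
k=[[u,v] for v in range(125,230,5) for u in [345+np.argmin(g[v,345:380])]]
Y=onz(c,k,.018); q=np.polyfit(Y[:,0],Y[:,1],1); print('kerf yaw',np.degrees(np.arctan(q[0])))
b=cv2.imread('pics/side6.png')[145:285,245:405]; cv2.imwrite('pics/sd6.png',cv2.resize(b,None,fx=4,fy=4,interpolation=cv2.INTER_CUBIC))
E
```

```text
edge yaw deg -2.210653309532672 board -1.9423269254934907 res 0.0005163277675943947
board x of edge [0.02790669 0.02919672]
kerf yaw -2.06519402920893
```

View pics/sd6.png

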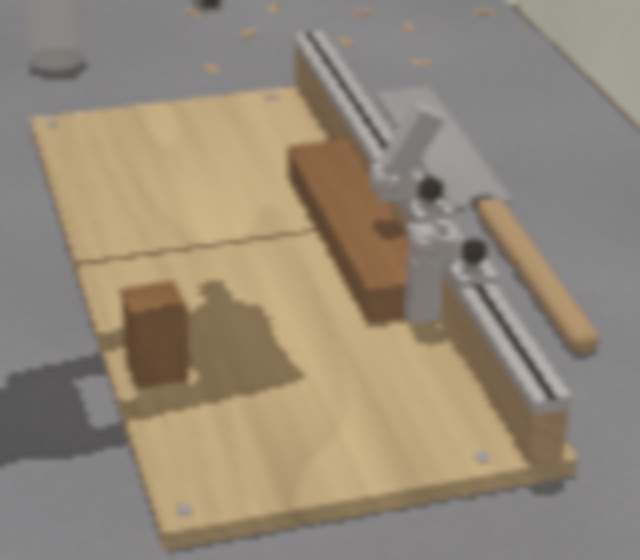

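The side view shows the far arm down with the blank's end against it, the near stop up and the blank along the fence, square to about 0.2°. One gentle press between the two ends will make sure of the seating.

Request:
{"op": "send_rows", "data": {"plan": [[[-1,0,0.03,0.04,0,0,0],[-1,0,0.06,0.08,0,0,0],[-1,0,0.06,0.12,0,0,0],[-1,0,0.06,0.16,0,0,0],[-1,0,0.06,0.2,0,0,0],[-1,-0.02,0.06,0.23,0,0,0],[-1,-0.05,0.06,0.24,0,0,0],[-1,-0.075,0.06,0.24,0,0,0],[-1,-0.088,0.06,0.24,0,0,0],[-1,-0.092,0.06,0.24,0,0,0]]]}}

```text
time: 16.45
tcp_pos: [0.543, 0.0787, 0.0314]
eef_rot: [0.017, 1.0, 0.0, 0.0]
wrist_force: [0.5, 0.1, 0.4]
width: -0.0001
gripper_force: 0.0
```

Request:
{"op": "send_rows", "data": {"plan": [[[-1,-0.002,0,0,0,0,0],[-1,-0.004,0,0,0,0,0],[-1,-0.005,0,0,0,0,0],[-1,-0.006,0,0,0,0,0]]]}}

```text
time: 16.85
tcp_pos: [0.5453, 0.078, 0.0323]
eef_rot: [0.018, 1.0, 0.0, -0.001]
wrist_force: [-3.2, 0.9, 2.4]
width: -0.0002
gripper_force: 1.5
```

```bash
python3 - <<'E'
from mv import *
where()
E
```

```text
t 16.85 board 0.017698628046072945 0.05049392279789617 0.03229447615067767 F [-3.24239141  0.85200978  2.36522942] -0.00020780100457941115
```

Request:
{"op": "send_rows", "data": {"plan": [[[-1,-0.001,0,0,0,0,0],[-1,-0.002,0,0,0,0,0],[-1,-0.002,0,0,0,0,0]]]}}

```text
time: 17.15
tcp_pos: [0.5457, 0.0778, 0.0323]
eef_rot: [0.018, 1.0, -0.0, -0.003]
wrist_force: [-7.5, 1.2, 5.0]
width: 0.0001
gripper_force: 3.7
```

Request:
{"op": "send_rows", "data": {"plan": [[[-1,-0.001,0,0,0,0,0],[-1,-0.001,0,0,0,0,0]]]}}

```text
time: 17.35
tcp_pos: [0.5459, 0.0777, 0.0323]
eef_rot: [0.018, 1.0, -0.0, -0.004]
wrist_force: [-9.2, 1.9, 5.7]
width: -0.0002
gripper_force: 4.6
```

Request:
{"op": "send_rows", "data": {"plan": [[[-1,0.01,0,0,0,0,0],[-1,0.04,0,0,0,0,0],[-1,0.08,0,-0.04,0,0,0],[-1,0.097,-0.02,-0.09,0,0,0],[-1,0.097,-0.04,-0.13,0,0,0],[-1,0.097,-0.06,-0.17,0,0,0],[-1,0.097,-0.06,-0.21,0,0,0],[-1,0.097,-0.06,-0.24,0,0,0],[-1,0.097,-0.06,-0.24,0,0,0],[-1,0.097,-0.06,-0.24,0,0,0]]]}}

```text
time: 18.35
tcp_pos: [0.4507, 0.021, 0.2727]
eef_rot: [0.018, 1.0, -0.0, 0.001]
wrist_force: [-1.4, 0.6, 0.0]
width: 0.0003
gripper_force: 0.0
```

```bash
python3 - <<'E'
from mv import *
where()
for n in('side','scene','wrist'): snap(n,n+'7')
for a,b in(('side6','side7'),('scene6','scene7')):
    A,C=[load(n)['pixels'].astype(int) for n in(a,b)]
    d=np.abs(A-C).max(2)>25; print(b,d[160:240,310:365].sum() if 'side' in a else d[140:260,300:400].sum(),d.sum())
c=load('wrist7'); g=cv2.cvtColor(c['pixels'],cv2.COLOR_RGB2GRAY).astype(float)
for rng in(range(248,285,3),range(365,432,3)):
    P=[]
    for u in rng:
        d=np.clip(np.diff(g[243:262,u]),0,None); P.append([u,243.5+(d*np.arange(len(d))).sum()/d.sum()])
    X=onz(c,P,.054)[:,:2]-B[:2]; print('edge board x',np.median(X[:,0]*np.cos(B[2])+X[:,1]*np.sin(B[2])))
sd=load('side7'); s=load('side0')
# end of blank / stop arm gap: colours along board y at x=.07,z=.05
for y in np.arange(-.130,-.095,.003):
    w=bw(.068,y); u=proj(sd,[[*w,.054]])[0]; print(round(y,3),sd['pixels'][int(round(u[1])),int(round(u[0]))],end=' ')
E
```

```text
t 18.35 board -0.07488076571009936 -0.009668637019872502 0.2726534399208667 F [-1.44597756  0.593583    0.02401112] 0.0002593141435009608
side7 13 537
scene7 23 349
edge board x 0.02922141972252133
edge board x 0.029909943918933247
-0.13 [126 120 117] -0.127 [125 120 116] -0.124 [125 120 116] -0.121 [125 120 116] -0.118 [123 118 114] -0.115 [123 118 114] -0.112 [123 118 114] -0.109 [124 111 103] -0.106 [124 111 103] -0.103 [124 111 102] -0.1 [124 111 102] -0.097 [137 108  87]
```

```bash
python3 -c "
from workcell import env
print(env.close_job())"
```

```text
the job is handed in; nothing more can be done
None
```

I flipped the farther stop down, left the nearer one up, pushed the blank square against the fence (to about 0.2°) and butted it on the lowered stop, then handed the job in at about 18 s; no verdict came back.

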